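Set the bench air valve two turns open and hold it

ROBOT

A 6-joint arm with a two-finger parallel gripper is mounted at the origin on the work surface. World frame = base frame: x ahead of the robot, y to its left, z up, the work surface at z = 0. Lengths are in m, angles in rad, forces in N, time in s.
With the tool pointing down it reaches from about 0.3 to 0.875 m from the base axis. Payload 6.4 kg.
Tool frame: the origin (TCP) lies midway between the tips of the shut fingers; the grasp point (between the pads) lies 19 mm behind it (arm.tcp_to_grasp is the distance from the TCP to the grasp point, in m); z points along the fingers, x is the direction in which the jaws open and shut, and the axes are right-handed (so a half turn about z gives the same grasp; the last joint's range is limited). The gripper opens to 85 mm and grips with 20 to 120 N. Pads are 22 mm wide; open, the fingers measure 114 mm over their backs; the gripper's body (76 mm by 85 mm) begins 54 mm behind the grasp point. The pads swing forward as they close: fully open they stand 13 mm farther back than shut.
Start: joints at [-1.365, 0.181, 1.607, -0, 1.354, -0.206], TCP at [0.23, -0.527, 0.231] pointing down, gripper open.
Joint ranges: [-2.99, 2.99], [-0.89, 2.07], [0.3, 2.58], [-1.14, 4.28], [0, 2.63], [-3.12, 3.12]. Speed limits (rad/s): [2.57, 2.57, 3.01, 3.14, 3.14, 3.14].

INTERFACE

Orientations are given as a unit quaternion [w, x, y, z].
In Python, from workcell import arm, snapshot, camera_params, job gives the robot as it stands.
- The arm moves only by the tool arm_command, never from a script. Its argument "plan" is a list of rows, each an object of numbers: "dx", "dy", "dz": the shift along the tool's x, y, z in cm; "wx", "wy", "wz": the turn, a rotation vector about the tool's x, y, z in rad; "grip": the opening, from 0 (shut) to 1 (fully open). A call has 1 to 20 rows; each row shifts and turns the commanded pose from where the row before left it, along the tool's axes as they then stand; what a row does not reach is not made up. A row lasts 1/8 s, in which the tool goes at most 62.5 mm and 10.7 degrees, less where a joint would pass 70% of its speed; a pose out of reach is approached as far as the arm can. A call with a gripper value outside its range is refused whole. The fingers move at their own pace and stop on an object; "force" is the grip in N (left out, the last holds). Time passes only in rows, so rows that do not move let the fingers close. It gives the time, the measured TCP pose, the force and the opening at its end, in the units of the state.
- arm.read_state(): the state, without advancing time (a new reading comes with each control period).
- snapshot(name): name is "scene" or "top" or "wrist"; returns the picture (400x640x3 uint8, blue, green, red); there is no depth.
- camera_params(name): a dict with "intrinsics" (3x3 intrinsics, pixels), "rvec" (rotation vector, rad) and "tvec" (3), from world to camera coordinates, as OpenCV has them. Camera axes: x right, y down, z forward; pixel columns grow to the right and rows downward; lengths in m; the calibration is good to about 2 mm. A picture is of the moment at which its call begins: read the wrist's pose just before it. camera_params takes no time and is no camera call; for the wrist camera it gives the pose at the moment of the call.
- job.sign_off(): hands the job in, once; it reports no verdict.
The state is a dict: "clock": time; "joint_positions": joint angles; "dq": joint speeds; "tau": joint torques, N m; "eef_pos": TCP position; "ee_rot": TCP orientation; "ft_force": force on the tool from outside, world axes, zero at the start; "torque": the same for the moment, N m; "grip_width": finger opening in m.
Only numpy, scipy, OpenCV 4.12 (cv2) and the standard library are available. Lean on these libraries where they do the work, as an engineer would, in place of code of your own. Each camera call takes 0.05 s, during which the arm holds its last target. There are 200 camera calls.

TASK

Set the bench air manifold for drying the connectors in the tray: grip the upright handle of the large handwheel, wind the valve clockwise (seen from above) until it is fully closed against its stop and pause there a moment, then back it off exactly two full turns. Finish still gripping the handle and holding the wheel still at that setting, because the stem creeps back when let go. Leave the small knurled valve and the loose things on the bench as they are.

Things in the scene. Friction and masses are not known exactly. Their poses are not given: they have to be found in the camera images.
- stem_axis (a point): On the vertical axis of the large dark three-spoke steel handwheel, 86 mm above the bench, mid-rim (wheel 112 mm across, rim 80 to 92 mm high). It sits on an air manifold bolted to the bench: aluminium block 60 (x) x 190 (y) mm, top 46 mm high, reaching 45 mm to the -y and 145 mm to the +y side of this point, in this point's axes; foot plate 100 x 230 mm.
- handle_mid (a point): On the centre line of the wheel's upright black handle, 124 mm above the bench: a plain cylinder 20 mm in diameter, 95 to 150 mm above the bench, on the rim 50 mm from the stem axis. It spins freely on its pin, so it can be carried round the circle with the gripper's orientation unchanged. Nothing else on the manifold is higher than 98 mm.
- wheel (a joint): Angle of the large handwheel, rad: 0 = closed on its hard stop, growing counter-clockwise seen from above as it opens, 6.283 per turn, up to 20. Starts 0.4 to 1.2 turns open. Friction 0.075 N m plus a closing spring of 0.008 N m per rad: about 4 N at the handle when two turns open; let go beyond 1.5 turns it slowly creeps back.
- handle: The black revolving handle itself; origin on its centre line, 94 mm above the bench, 1 mm under its lower end.
- small_valve (a joint): Angle (rad) of the small knurled valve, a steel disc 36 mm across on the same block, 112 mm from the stem axis on the +y side, top 68 mm above the bench. To be left alone (starts at 0).
- parts_tray: Bystander: grey open tray 100 x 75 x 25 mm with five connectors lying in it, in front of the outlet nozzle. Origin at the centre of its underside.
- motor: Bystander: black disc-shaped motor, 60 mm across, 48 mm high with its shaft. Origin at the centre of its underside.
- spool: Bystander: grey metal spool of solder, 54 mm across, 42 mm high. Origin at the centre of its underside.
- mug: Bystander: white mug, 72 mm across, 85 mm high, handle on its +y side. Origin at the centre of its underside.

How it is judged:
On the way:
1. the large valve is wound fully closed, against its stop (value of joint wheel below 0.1 rad), for 0.2 s.
At the end, for the whole second after the job is handed in: The large handwheel stands still two full turns (12.57 rad, within 0.26 rad or 15 degrees) open from its stop, its handle gripped between the fingers (more than 5 N, grasp within 40 mm of the handle's middle); small valve within 0.2 rad and all bystanders within 30 mm of where they were (value of joint wheel between 12.306 and 12.826 rad and velocity of joint wheel between -0.15 and 0.15 rad/s and contact force between the fingers and handle above 5 N and distance between the grasp point and handle_mid below 0.04 m and value of joint small_valve between -0.2 and 0.2 rad and distance of each of parts_tray, motor, spool, mug from where it was at the start of the episode below 0.03 m); the arm keeps its last pose, push and grip.
It fails at once if a bystander on the bench was moved by more than 30 mm (distance of any of parts_tray, motor, spool, mug from where it was at the start of the episode above 0.03 m).
It fails at once if the small valve was turned (value of joint small_valve above 0.2 rad or value of joint small_valve below -0.2 rad).
It also fails if it takes over 61 s, if anything falls off the work surface, if the arm or the gripper's body presses on something with over 40 N, if the wrist force passes 120 N, or if a joint passes its speed limit or range.

## Working session

There is one attempt and no reset: what is moved stays moved. The work goes in short steps, Python scripts to look and compute and a tool call to move; the robot and the scene stay as the last step left them, time stands still between calls to the robot, and variables do not carry over. Pictures are saved under pics/ and viewed, about 8 in all and at most 12, crops included, and the job is handed in when it is done.

Besides the shell and the picture viewer there is one more tool, called after "Request:" as name([rows], argument=value, ...), one row to a line, values as JSON. arm_command: Moves the arm, as the interface text tells. Its arguments: {"type":"object","properties":{"plan":{"type":"array"},"force":{"type":"number"}},"required":["plan"]}

```bash
mkdir -p pics
python3 - <<'E'
from workcell import arm,snapshot,camera_params
import cv2
s=arm.read_state();print(s)
for n in("scene","top"):
    cv2.imwrite(f"pics/{n}0.png",snapshot(n));p=camera_params(n);print(n,p)
E
```

```text
{'clock': 0.0, 'joint_positions': array([-1.36527371e+00,  1.81527888e-01,  1.60805135e+00, -1.72877474e-05,
        1.35381969e+00, -2.06293075e-01]), 'dq': array([ 0.00026508, -0.00015318, -0.00181545, -0.00033826,  0.00239409,
        0.00013354]), 'tau': array([ 4.90898165e-04, -4.44886065e+01, -3.51328468e+01, -2.33181490e-04,
        9.28552123e-03, -1.41468863e-06]), 'eef_pos': array([ 0.23005108, -0.52634037,  0.23037062]), 'ee_rot': array([-6.32894255e-04,  8.36742542e-01, -5.47595747e-01, -6.44337507e-04]), 'ft_force': array([ 0.1543612 , -0.37067908, -0.0487497 ]), 'torque': array([0.03808411, 0.01951853, 0.03202935]), 'grip_width': 0.08568429912859347}
scene {'intrinsics': array([[404.64822134,   0.        , 328.16270522],
       [  0.        , 404.64822134, 203.29191063],
       [  0.        ,   0.        ,   1.        ]]), 'rvec': array([ 0.76004495,  2.53620474, -1.16534774]), 'tvec': array([ 0.45313804, -0.14680693,  1.20181451])}
top {'intrinsics': array([[484.18982696,   0.        , 317.2805467 ],
       [  0.        , 484.18982696, 198.36097976],
       [  0.        ,   0.        ,   1.        ]]), 'rvec': array([ 2.16515751, -2.15626298,  0.14296847]), 'tvec': array([0.05209614, 0.59335852, 0.95012588])}
```

View pics/top0.png

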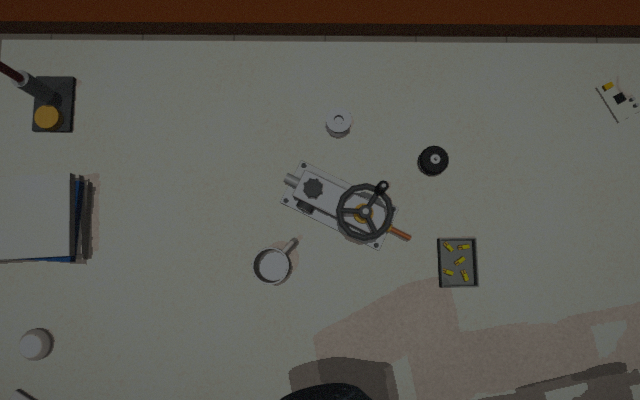

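View pics/scene0.png

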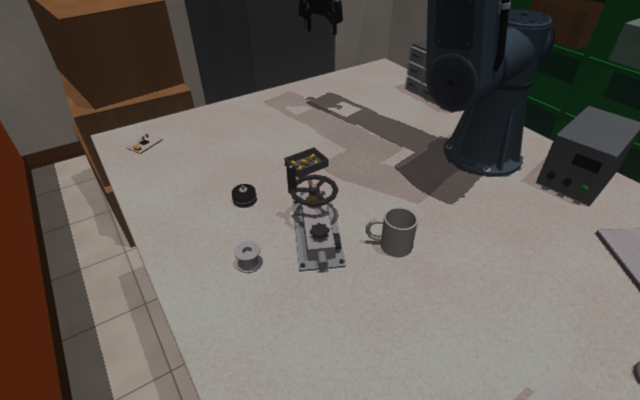

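Top view: wheel centred at about (364,212), handle from about (386,187) (top) to the rim; small valve at (313,188), mug (272,265), motor (433,160), spool (338,122), tray (458,262). In the scene view the wheel is at (315,190), its handle at about (291,175).

```bash
cat > h.py <<'E'
import numpy as np,cv2
from workcell import arm,snapshot,camera_params
def plane(p,uv,z):
    K,R,t=p["intrinsics"],cv2.Rodrigues(p["rvec"])[0],np.ravel(p["tvec"])
    c=-R.T@t; d=R.T@np.linalg.inv(K)@np.array([*uv,1.]); return c+d*(z-c[2])/d[2]
def proj(p,X): return cv2.projectPoints(np.atleast_2d(np.array(X,float)),p["rvec"],p["tvec"],p["intrinsics"],None)[0].reshape(-1,2)
E
python3 - <<'E'
from h import *
p=camera_params("top");im=cv2.imread("pics/top0.png")
m=(im.max(2)<75).astype(np.uint8)
c=m[165:255,325:400]
cs,_=cv2.findContours(c,cv2.RETR_EXTERNAL,2);k=max(cs,key=cv2.contourArea)
pts=k.reshape(-1,2)+[325,165]
W=np.array([plane(p,q,.086)[:2] for q in pts.astype(float)])
# robust circle of radius .056
from scipy.optimize import least_squares
r=least_squares(lambda c:np.hypot(*(W-c).T)-.056,plane(p,(364,212),.086)[:2],loss='soft_l1',f_scale=.002);C=r.x
print("stem",C)
for n,uv,z in(("small",(313,188),.068),("mug",(272,265),.085),("motor",(433,160),.04),("spool",(338,122),.042),("tray",(458,262),.025),("htop",(383,185),.15)):
    print(n,plane(p,uv,z)[:2], plane(p,uv,z)[:2]-C)
g=cv2.resize(im[150:270,270:430],None,fx=5,fy=5,interpolation=2)
f=lambda P:tuple(int(v) for v in (proj(p,P)[0]-[270,150])*5)
for a in np.arange(0,6.28,.1): cv2.circle(g,f([C[0]+.056*np.cos(a),C[1]+.056*np.sin(a),.086]),1,(0,0,255),-1)
cv2.circle(g,f([*C,.086]),3,(0,255,0),-1)
cv2.imwrite("pics/top0c.png",g)
E
```

```text
stem [ 0.56029667 -0.03481945]
small [0.60984854 0.06331536] [0.04955186 0.09813482]
mug [0.45886186 0.14063481] [-0.10143482  0.17545426]
motor [ 0.67330795 -0.18304953] [ 0.11301128 -0.14823008]
spool [0.75189095 0.01228781] [0.19159428 0.04710727]
tray [ 0.46548244 -0.23225039] [-0.09481423 -0.19743093]
htop [ 0.60390035 -0.06352981] [ 0.04360367 -0.02871036]
```

View pics/top0c.png

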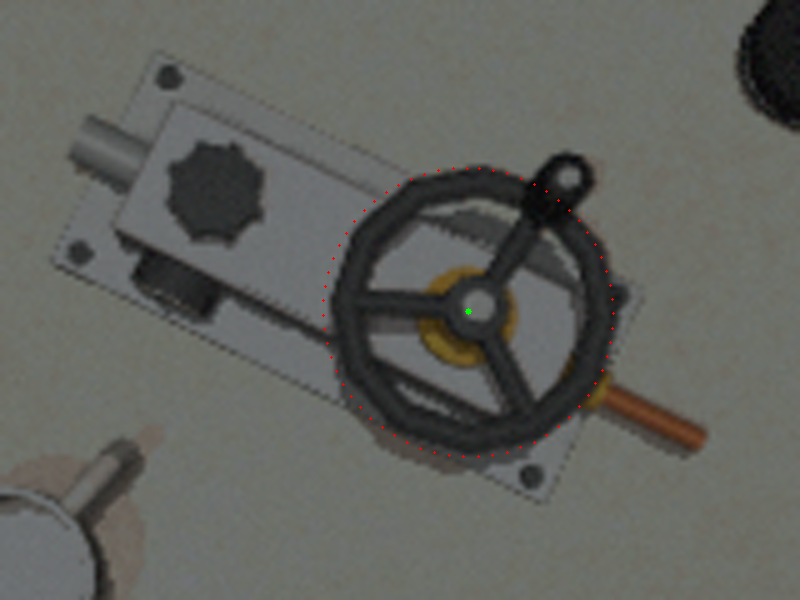

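Crop: rim spans x 333–613, y 168–455 (centre about (474,311), so the fit is good to a millimetre or two); handle top end is at (569,176). I'll square the tool with the world, then go above the handle.

Request:
arm_command([
  {"wz": -0.1656},
  {"wz": -0.1656},
  {"wz": -0.1656},
  {"wz": -0.1656},
  {"wz": -0.1656},
  {"wz": -0.1656},
  {"wz": -0.1656,"dz": -3},
  {"dx": 3.1,"dy": -3.85},
  {"dx": 3.1,"dy": -3.85},
  {"dx": 3.1,"dy": -3.85},
  {"dx": 3.1,"dy": -3.85},
  {"dx": 3.1,"dy": -3.85},
  {"dx": 3.1,"dy": -3.85},
  {"dx": 3.1,"dy": -3.85},
  {"dx": 3.1,"dy": -3.85},
  {"dx": 3.1,"dy": -3.85},
  {"dx": 3.1,"dy": -3.85},
  {"dx": 3.1,"dy": -3.85},
  {"dx": 3.1,"dy": -3.85},
  {},
])

```text
validation failed for argument at $.pl...
```

Run:
```python
from h import *
s=arm.read_state();print(s["clock"],s["eef_pos"],s["ee_rot"],s["joint_positions"])
p=camera_params("wrist");im=snapshot("wrist");cv2.imwrite("pics/w1.png",im)
print(p)
for P in([.5603,-.0348,.086],[.604,-.0635,.15],[.604,-.0635,.124]):print(proj(p,P))
t=camera_params("top");print(plane(t,(270+474/5,150+311.5/5),.086),plane(t,(270+569/5,150+176/5),.15))
```

```text
0.1 [ 0.23005629 -0.52644881  0.23048246] [-5.50777912e-04  8.36726171e-01 -5.47620961e-01 -5.42233427e-04] [-1.36532008e+00  1.81470692e-01  1.60788640e+00  1.17354210e-05
  1.35378132e+00 -2.06285593e-01]
{'intrinsics': array([[317.58655755,   0.        , 317.87146701],
       [  0.        , 317.58655755, 199.80179063],
       [  0.        ,   0.        ,   1.        ]]), 'rvec': array([-2.40116661,  1.56992361,  0.25291029]), 'tvec': array([-0.5745183 , -0.04094049,  0.38163036])}
[[-382.22407909 -875.22122799]]
[[ -851.58754769 -1911.91919972]]
[[ -560.33491421 -1412.18588333]]
[ 0.56028512 -0.0369205   0.086     ] [ 0.60354111 -0.06497511  0.15      ]
```

View pics/w1.png

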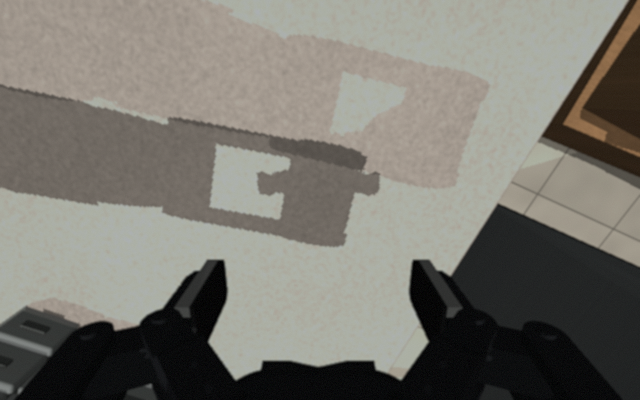

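That picture shows only bare bench and the two fingertips (around (215,270) and (420,270)), because the move was refused and the arm hasn't moved. I'll test the row format with one small row.

Request:
arm_command([
  {"dx": 0,"dy": 0,"dz": 0,"wx": 0,"wy": 0,"wz": -0.1656,"grip": 1},
])

```text
clock: 0.28
eef_pos: [0.2301, -0.5267, 0.2308]
ee_rot: [-0.0, 0.88, -0.475, -0.0]
ft_force: [-1.3, 0.7, -0.1]
grip_width: 0.0857
```

Request:
arm_command([
  {"wz": -0.1656},
  {"wz": -0.1656},
  {"wz": -0.1656},
  {"wz": -0.1656},
  {"wz": -0.1656},
  {"wz": -0.1656,"dz": -3},
  {"dx": 3.1,"dy": -3.85},
  {"dx": 3.1,"dy": -3.85},
  {"dx": 3.1,"dy": -3.85},
  {"dx": 3.1,"dy": -3.85},
  {"dx": 3.1,"dy": -3.85},
  {"dx": 3.1,"dy": -3.85},
  {"dx": 3.1,"dy": -3.85},
  {"dx": 3.1,"dy": -3.85},
  {"dx": 3.1,"dy": -3.85},
  {"dx": 3.1,"dy": -3.85},
  {"dx": 3.1,"dy": -3.85},
  {"dx": 3.1,"dy": -3.85},
  {"dx": 0},
])

```text
validation failed for argument at $.pl...
```

Request:
arm_command([
  {"dx": 0,"dy": 0,"dz": 0,"wx": 0,"wy": 0,"wz": -0.1656,"grip": 1},
  {"dx": 0,"dy": 0,"dz": 0,"wx": 0,"wy": 0,"wz": -0.1656,"grip": 1},
  {"dx": 0,"dy": 0,"dz": 0,"wx": 0,"wy": 0,"wz": -0.1656,"grip": 1},
  {"dx": 0,"dy": 0,"dz": 0,"wx": 0,"wy": 0,"wz": -0.1656,"grip": 1},
  {"dx": 0,"dy": 0,"dz": 0,"wx": 0,"wy": 0,"wz": -0.1656,"grip": 1},
  {"dx": 0,"dy": 0,"dz": -3,"wx": 0,"wy": 0,"wz": -0.1656,"grip": 1},
  {"dx": 3.1,"dy": -3.85,"dz": 0,"wx": 0,"wy": 0,"wz": 0,"grip": 1},
  {"dx": 3.1,"dy": -3.85,"dz": 0,"wx": 0,"wy": 0,"wz": 0,"grip": 1},
  {"dx": 3.1,"dy": -3.85,"dz": 0,"wx": 0,"wy": 0,"wz": 0,"grip": 1},
  {"dx": 3.1,"dy": -3.85,"dz": 0,"wx": 0,"wy": 0,"wz": 0,"grip": 1},
  {"dx": 3.1,"dy": -3.85,"dz": 0,"wx": 0,"wy": 0,"wz": 0,"grip": 1},
  {"dx": 3.1,"dy": -3.85,"dz": 0,"wx": 0,"wy": 0,"wz": 0,"grip": 1},
  {"dx": 3.1,"dy": -3.85,"dz": 0,"wx": 0,"wy": 0,"wz": 0,"grip": 1},
  {"dx": 3.1,"dy": -3.85,"dz": 0,"wx": 0,"wy": 0,"wz": 0,"grip": 1},
  {"dx": 3.1,"dy": -3.85,"dz": 0,"wx": 0,"wy": 0,"wz": 0,"grip": 1},
  {"dx": 3.1,"dy": -3.85,"dz": 0,"wx": 0,"wy": 0,"wz": 0,"grip": 1},
  {"dx": 3.1,"dy": -3.85,"dz": 0,"wx": 0,"wy": 0,"wz": 0,"grip": 1},
  {"dx": 3.1,"dy": -3.85,"dz": 0,"wx": 0,"wy": 0,"wz": 0,"grip": 1},
  {"dx": 0,"dy": 0,"dz": 0,"wx": 0,"wy": 0,"wz": 0,"grip": 1},
])

```text
clock: 2.65
eef_pos: [0.6032, -0.0619, 0.2606]
ee_rot: [-0.0, 1.0, 0.002, -0.0]
ft_force: [-0.3, -0.7, 0.1]
grip_width: 0.0855
```

Run:
```python
from h import *
s=arm.read_state();print(s["clock"],s["eef_pos"],s["ee_rot"],s["joint_positions"])
p=camera_params("wrist");im=snapshot("wrist");cv2.imwrite("pics/w2.png",im)
np.save("w2.npy",p,allow_pickle=True)
for P in([.5603,-.036,.086],[.604,-.0645,.15],[.604,-.0645,.095]):print(proj(p,P))
```

```text
2.65 [ 0.6031737  -0.06186538  0.26059274] [-4.58241639e-04  9.99997407e-01  2.21417421e-03 -2.69934014e-04] [-2.98117297e-01  2.27530557e-01  1.49203122e+00  7.23655931e-04
  1.42281775e+00 -3.02652626e-01]
[[275.24953842 151.99127027]]
[[318.72568898 198.67449035]]
[[318.63947602 181.99384531]]
```

View pics/w2.png

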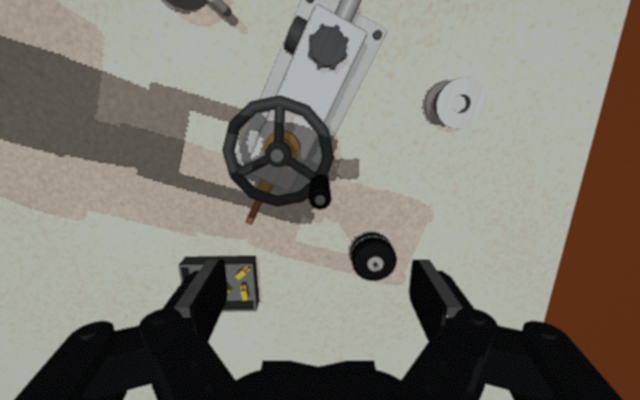

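Wrist view: handle top at (320,200), predicted (319,199); the rim spans x 223–333, y 96–205, so its centre is at (278,150). Stem comes to about (0.562,-0.035) and handle to (0.6045,-0.065). Going down and gripping.

Request:
arm_command([
  {"dx": 0.1,"dy": 0.3,"dz": 3,"wx": 0,"wy": 0,"wz": 0,"grip": 1},
  {"dx": 0,"dy": 0,"dz": 3,"wx": 0,"wy": 0,"wz": 0,"grip": 1},
  {"dx": 0,"dy": 0,"dz": 3,"wx": 0,"wy": 0,"wz": 0,"grip": 1},
  {"dx": 0,"dy": 0,"dz": 3,"wx": 0,"wy": 0,"wz": 0,"grip": 1},
  {"dx": 0,"dy": 0,"dz": 2,"wx": 0,"wy": 0,"wz": 0,"grip": 1},
  {"dx": 0,"dy": 0,"dz": 1.4,"wx": 0,"wy": 0,"wz": 0,"grip": 1},
  {"dx": 0,"dy": 0,"dz": 0,"wx": 0,"wy": 0,"wz": 0,"grip": 0},
  {"dx": 0,"dy": 0,"dz": 0,"wx": 0,"wy": 0,"wz": 0,"grip": 0},
  {"dx": 0,"dy": 0,"dz": 0,"wx": 0,"wy": 0,"wz": 0,"grip": 0},
  {"dx": 0,"dy": 0,"dz": 0,"wx": 0,"wy": 0,"wz": 0,"grip": 0},
  {"dx": 0,"dy": 0,"dz": 0,"wx": 0,"wy": 0,"wz": 0,"grip": 0},
  {"dx": 0,"dy": 0,"dz": 0,"wx": 0,"wy": 0,"wz": 0,"grip": 0},
  {"dx": 0,"dy": 0,"dz": 0,"wx": 0,"wy": 0,"wz": 0,"grip": 0},
  {"dx": 0,"dy": 0,"dz": 0,"wx": 0,"wy": 0,"wz": 0,"grip": 0},
], force=60)

```text
clock: 4.45
eef_pos: [0.6041, -0.0682, 0.1085]
ee_rot: [0.0, 1.0, 0.0, 0.001]
ft_force: [1.5, -1.2, 6.3]
grip_width: 0.019
```

Run:
```python
from h import *
s=arm.read_state();print(s["clock"],s["eef_pos"],s["ft_force"],s["grip_width"])
cv2.imwrite("pics/w3.png",snapshot("wrist"))
```

```text
4.45 [ 0.60409274 -0.06821358  0.10849215] [ 1.53276949 -1.21221595  6.26893451] 0.01904819267165462
```

View pics/w3.png

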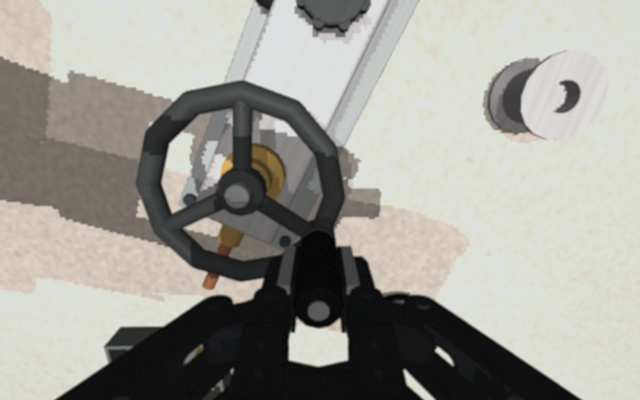

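Wrist view: the handle (about (318,310)) is between the pads, the hub at (240,190). The gripped opening of 19 mm fits the handle. Wheel is at least 0.4 turn open, so 120° clockwise is safe as a first stretch.

```bash
cat >> h.py <<'E'
def arc(C,P,step,n,pull=1.0,r=None):
    "rows following circle about C from P by n steps of step deg (ccw+), tool axes x, -y"
    v=np.array(P[:2])-C; r0=np.hypot(*v); a=np.arctan2(v[1],v[0]); r=r or r0
    print("r %.4f ang %.1f"%(r0,np.degrees(a)))
    Q=[v]+[r*np.array([np.cos(a+np.radians(step)*k),np.sin(a+np.radians(step)*k)]) for k in range(1,n+1)]
    d=np.round(np.diff(Q,axis=0)*[100,-100],2); print(*[f"{x:.2f},{y:.2f}" for x,y in d],sep="  ")
E
python3 -c "
from h import *
arc([.5615,-.035],[.604,-.0655],-12,10,r=.05)"
```

```text
r 0.0523 ang -35.7
-0.88,0.65  -0.84,0.62  -0.95,0.43  -1.02,0.22  -1.05,0.01  -1.02,-0.21  -0.96,-0.42  -0.85,-0.61  -0.70,-0.77  -0.53,-0.90
```

Request:
arm_command([
  {"dx": -0.7,"dy": 0.7,"dz": 0,"wx": 0,"wy": 0,"wz": 0,"grip": 0},
  {"dx": -0.84,"dy": 0.62,"dz": 0,"wx": 0,"wy": 0,"wz": 0,"grip": 0},
  {"dx": -0.95,"dy": 0.43,"dz": 0,"wx": 0,"wy": 0,"wz": 0,"grip": 0},
  {"dx": -1.02,"dy": 0.22,"dz": 0,"wx": 0,"wy": 0,"wz": 0,"grip": 0},
  {"dx": -1.05,"dy": 0.01,"dz": 0,"wx": 0,"wy": 0,"wz": 0,"grip": 0},
  {"dx": 0,"dy": 0,"dz": 0,"wx": 0,"wy": 0,"wz": 0,"grip": 0},
], force=45)

```text
clock: 5.25
eef_pos: [0.557, -0.0894, 0.1085]
ee_rot: [0.001, 1.0, -0.0, 0.0]
ft_force: [-3.4, -5.5, 7.7]
grip_width: 0.0185
```

Run:
```python
from h import *
s=arm.read_state();print(s["clock"],s["eef_pos"],s["ft_force"],s["grip_width"])
cv2.imwrite("pics/w4.png",snapshot("wrist"));t=snapshot("top");cv2.imwrite("pics/t4.png",t)
```

```text
5.25 [ 0.55701049 -0.08936479  0.10847249] [-3.35097516 -5.50463841  7.692986  ] 0.018542380321830525
```

View pics/w4.png

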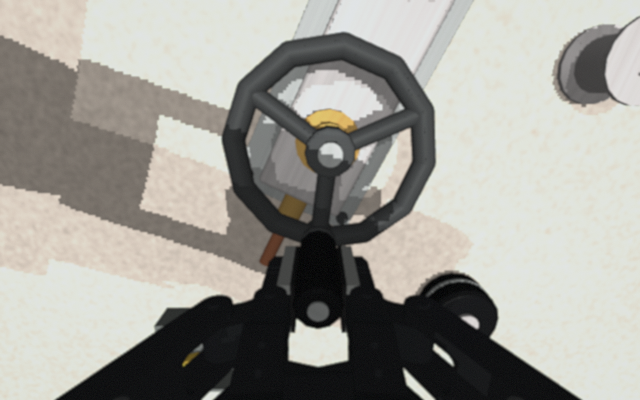

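Wrist view: wheel followed (spoke now pointing down at (325,200) towards the handle at (318,310)); rim spans x 223–436, y 35–245. Refine the centre from this and the last picture.

Run:
```python
from h import *
p=camera_params("wrist");P=arm.read_state()["eef_pos"]
c=plane(p,(329.5,140.5),.086);print(c,plane(p,(331,153),.098))
print(proj(p,[P[0],P[1],.15]),proj(p,[c[0],c[1]-.05,.15]))
print(plane(p,(318,311),.15))
for C in(c[:2],[.5615,-.036]): arc(np.array(C),P,-12,7)
```

```text
[ 0.56342325 -0.03228078  0.086     ] [ 0.56379028 -0.03670341  0.098     ]
[[317.37893025 313.95242861]] [[333.80570645 297.99572881]]
[ 0.55750558 -0.08807638  0.15      ]
r 0.0575 ang -96.1
-1.17,-0.25  -1.10,-0.49  -0.97,-0.71  -0.80,-0.89  -0.60,-1.04  -0.37,-1.14  -0.12,-1.20
r 0.0536 ang -94.5
-1.10,-0.20  -1.03,-0.43  -0.92,-0.63  -0.77,-0.81  -0.58,-0.96  -0.37,-1.06  -0.15,-1.11
```

```bash
python3 -c "
from h import *
arc([.562,-.038],[.557,-.0894],-12,31,r=.05)"
```

```text
r 0.0516 ang -95.6
-1.01,-0.37  -0.96,-0.42  -0.85,-0.61  -0.71,-0.77  -0.53,-0.90  -0.33,-0.99  -0.12,-1.04  0.10,-1.04  0.32,-1.00  0.52,-0.91  0.69,-0.78  0.84,-0.62  0.95,-0.43  1.02,-0.23  1.05,-0.01  1.02,0.21  0.96,0.42  0.85,0.61  0.71,0.77  0.53,0.90  0.33,0.99  0.12,1.04  -0.10,1.04  -0.32,1.00  -0.52,0.91  -0.69,0.78  -0.84,0.62  -0.95,0.43  -1.02,0.23  -1.05,0.01  -1.02,-0.21
```

Request:
arm_command([
  {"dx": -1.01,"dy": -0.37,"dz": 0,"wx": 0,"wy": 0,"wz": 0,"grip": 0},
  {"dx": -0.96,"dy": -0.42,"dz": 0,"wx": 0,"wy": 0,"wz": 0,"grip": 0},
  {"dx": -0.85,"dy": -0.61,"dz": 0,"wx": 0,"wy": 0,"wz": 0,"grip": 0},
  {"dx": -0.71,"dy": -0.77,"dz": 0,"wx": 0,"wy": 0,"wz": 0,"grip": 0},
  {"dx": -0.53,"dy": -0.9,"dz": 0,"wx": 0,"wy": 0,"wz": 0,"grip": 0},
  {"dx": -0.33,"dy": -0.99,"dz": 0,"wx": 0,"wy": 0,"wz": 0,"grip": 0},
  {"dx": 0,"dy": 0,"dz": 0,"wx": 0,"wy": 0,"wz": 0,"grip": 0},
])

```text
clock: 6.22
eef_pos: [0.5134, -0.0465, 0.1084]
ee_rot: [-0.0, 1.0, 0.0, 0.0]
ft_force: [-1.4, 1.6, 10.8]
grip_width: 0.0184
```

Request:
arm_command([
  {"dx": -0.06,"dy": -0.52,"dz": 0,"wx": 0,"wy": 0,"wz": 0,"grip": 0},
  {"dx": -0.06,"dy": -0.52,"dz": 0,"wx": 0,"wy": 0,"wz": 0,"grip": 0},
  {"dx": 0,"dy": 0,"dz": 0,"wx": 0,"wy": 0,"wz": 0,"grip": 0},
])

```text
clock: 6.6
eef_pos: [0.513, -0.0365, 0.1084]
ee_rot: [0.0, 1.0, 0.0, 0.001]
ft_force: [1.0, 1.7, 8.4]
grip_width: 0.0188
```

Request:
arm_command([
  {"dx": 0.1,"dy": -1.04,"dz": 0,"wx": 0,"wy": 0,"wz": 0,"grip": 0},
  {"dx": 0.08,"dy": -0.25,"dz": 0,"wx": 0,"wy": 0,"wz": 0,"grip": 0},
  {"dx": 0,"dy": 0,"dz": 0,"wx": 0,"wy": 0,"wz": 0,"grip": 0},
], force=25)

```text
clock: 6.98
eef_pos: [0.5155, -0.0239, 0.1084]
ee_rot: [0.0, 1.0, 0.0, 0.002]
ft_force: [2.6, 0.2, 6.2]
grip_width: 0.0187
```

Request:
arm_command([
  {"dx": 0.22,"dy": -0.75,"dz": 0,"wx": 0,"wy": 0,"wz": 0,"grip": 0},
  {"dx": 0.24,"dy": -0.46,"dz": 0,"wx": 0,"wy": 0,"wz": 0,"grip": 0},
  {"dx": 0,"dy": 0,"dz": 0,"wx": 0,"wy": 0,"wz": 0,"grip": 0},
])

```text
clock: 7.35
eef_pos: [0.5209, -0.0124, 0.1085]
ee_rot: [0.001, 1.0, 0.0, 0.002]
ft_force: [6.7, -2.1, 2.5]
grip_width: 0.0187
```

```bash
python3 -c "
from h import *
arc([.5635,-.039],[.5209,-.0124],-8,36,r=.05)"
```

```text
r 0.0502 ang 148.0
0.43,-0.55  0.48,-0.50  0.55,-0.43  0.60,-0.35  0.65,-0.26  0.68,-0.17  0.69,-0.07  0.70,0.02  0.69,0.12  0.66,0.22  0.63,0.31  0.58,0.39  0.52,0.47  0.45,0.53  0.37,0.59  0.28,0.64  0.19,0.67  0.10,0.69  0.00,0.70  -0.10,0.69  -0.19,0.67  -0.28,0.64  -0.37,0.59  -0.45,0.53  -0.52,0.47  -0.58,0.39  -0.63,0.31  -0.66,0.22  -0.69,0.12  -0.70,0.02  -0.69,-0.07  -0.68,-0.17  -0.65,-0.26  -0.60,-0.35  -0.55,-0.43  -0.48,-0.50
```

Request:
arm_command([
  {"dx": 0.41,"dy": -0.58,"dz": 0,"wx": 0,"wy": 0,"wz": 0,"grip": 0},
  {"dx": 0.49,"dy": -0.5,"dz": 0,"wx": 0,"wy": 0,"wz": 0,"grip": 0},
  {"dx": 0,"dy": 0,"dz": 0,"wx": 0,"wy": 0,"wz": 0,"grip": 0},
])

```text
clock: 7.72
eef_pos: [0.5299, -0.002, 0.1085]
ee_rot: [0.001, 1.0, 0.0, 0.002]
ft_force: [6.4, -4.9, 3.3]
grip_width: 0.0186
```

Request:
arm_command([
  {"dx": 0.56,"dy": -0.41,"dz": 0,"wx": 0,"wy": 0,"wz": 0,"grip": 0},
  {"dx": 0.6,"dy": -0.33,"dz": 0,"wx": 0,"wy": 0,"wz": 0,"grip": 0},
  {"dx": 0,"dy": 0,"dz": 0,"wx": 0,"wy": 0,"wz": 0,"grip": 0},
])

```text
clock: 8.1
eef_pos: [0.5411, 0.0053, 0.1085]
ee_rot: [0.001, 1.0, 0.0, 0.002]
ft_force: [4.7, -4.6, 4.7]
grip_width: 0.0186
```

Request:
arm_command([
  {"dx": 0.65,"dy": -0.26,"dz": 0,"wx": 0,"wy": 0,"wz": 0,"grip": 0},
  {"dx": 0.68,"dy": -0.17,"dz": 0,"wx": 0,"wy": 0,"wz": 0,"grip": 0},
  {"dx": 0,"dy": 0,"dz": 0,"wx": 0,"wy": 0,"wz": 0,"grip": 0},
])

```text
clock: 8.48
eef_pos: [0.5541, 0.0095, 0.1084]
ee_rot: [0.001, 1.0, 0.0, 0.001]
ft_force: [2.3, -3.7, 5.5]
grip_width: 0.0187
```

Request:
arm_command([
  {"dx": 0.69,"dy": -0.07,"dz": 0,"wx": 0,"wy": 0,"wz": 0,"grip": 0},
  {"dx": 0.7,"dy": 0.02,"dz": 0,"wx": 0,"wy": 0,"wz": 0,"grip": 0},
  {"dx": 0,"dy": 0,"dz": 0,"wx": 0,"wy": 0,"wz": 0,"grip": 0},
])

```text
clock: 8.85
eef_pos: [0.5677, 0.01, 0.1085]
ee_rot: [0.001, 1.0, 0.0, 0.001]
ft_force: [1.5, -4.9, 7.6]
grip_width: 0.0184
```

Request:
arm_command([
  {"dx": 0.69,"dy": 0.12,"dz": 0,"wx": 0,"wy": 0,"wz": 0,"grip": 0},
  {"dx": 0.66,"dy": 0.22,"dz": 0,"wx": 0,"wy": 0,"wz": 0,"grip": 0},
  {"dx": 0,"dy": 0,"dz": 0,"wx": 0,"wy": 0,"wz": 0,"grip": 0},
])

```text
clock: 9.22
eef_pos: [0.581, 0.0069, 0.1084]
ee_rot: [0.001, 1.0, 0.0, 0.001]
ft_force: [0.7, -2.2, 7.7]
grip_width: 0.0189
```

Request:
arm_command([
  {"dx": 0.63,"dy": 0.31,"dz": 0,"wx": 0,"wy": 0,"wz": 0,"grip": 0},
  {"dx": 0.58,"dy": 0.39,"dz": 0,"wx": 0,"wy": 0,"wz": 0,"grip": 0},
  {"dx": 0,"dy": 0,"dz": 0,"wx": 0,"wy": 0,"wz": 0,"grip": 0},
])

```text
clock: 9.6
eef_pos: [0.593, 0.0001, 0.1085]
ee_rot: [0.0, 1.0, 0.0, 0.001]
ft_force: [1.8, -1.6, 8.0]
grip_width: 0.0185
```

Request:
arm_command([
  {"dx": 0.52,"dy": 0.47,"dz": 0,"wx": 0,"wy": 0,"wz": 0,"grip": 0},
  {"dx": 0.45,"dy": 0.53,"dz": 0,"wx": 0,"wy": 0,"wz": 0,"grip": 0},
  {"dx": 0,"dy": 0,"dz": 0,"wx": 0,"wy": 0,"wz": 0,"grip": 0},
])

```text
clock: 9.98
eef_pos: [0.6027, -0.0096, 0.1085]
ee_rot: [0.0, 1.0, 0.0, 0.001]
ft_force: [1.6, -0.2, 9.0]
grip_width: 0.0188
```

Request:
arm_command([
  {"dx": 0.37,"dy": 0.59,"dz": 0,"wx": 0,"wy": 0,"wz": 0,"grip": 0},
  {"dx": 0.28,"dy": 0.64,"dz": 0,"wx": 0,"wy": 0,"wz": 0,"grip": 0},
  {"dx": 0,"dy": 0,"dz": 0,"wx": 0,"wy": 0,"wz": 0,"grip": 0},
])

```text
clock: 10.35
eef_pos: [0.6095, -0.0218, 0.1085]
ee_rot: [0.0, 1.0, -0.0, 0.001]
ft_force: [3.0, 0.1, 6.8]
grip_width: 0.0189
```

Request:
arm_command([
  {"dx": 0.19,"dy": 0.67,"dz": 0,"wx": 0,"wy": 0,"wz": 0,"grip": 0},
  {"dx": 0.1,"dy": 0.69,"dz": 0,"wx": 0,"wy": 0,"wz": 0,"grip": 0},
  {"dx": 0,"dy": 0,"dz": 0,"wx": 0,"wy": 0,"wz": 0,"grip": 0},
])

```text
clock: 10.72
eef_pos: [0.6127, -0.0356, 0.1085]
ee_rot: [0.0, 1.0, -0.0, 0.002]
ft_force: [4.1, -1.6, 5.5]
grip_width: 0.0188
```

Request:
arm_command([
  {"dx": 0,"dy": 0.7,"dz": 0,"wx": 0,"wy": 0,"wz": 0,"grip": 0},
  {"dx": -0.1,"dy": 0.69,"dz": 0,"wx": 0,"wy": 0,"wz": 0,"grip": 0},
  {"dx": 0,"dy": 0,"dz": 0,"wx": 0,"wy": 0,"wz": 0,"grip": 0},
])

```text
clock: 11.1
eef_pos: [0.6118, -0.0498, 0.1085]
ee_rot: [0.001, 1.0, -0.0, 0.002]
ft_force: [4.3, -1.4, 4.8]
grip_width: 0.0185
```

Request:
arm_command([
  {"dx": -0.19,"dy": 0.67,"dz": 0,"wx": 0,"wy": 0,"wz": 0,"grip": 0},
  {"dx": -0.28,"dy": 0.64,"dz": 0,"wx": 0,"wy": 0,"wz": 0,"grip": 0},
  {"dx": 0,"dy": 0,"dz": 0,"wx": 0,"wy": 0,"wz": 0,"grip": 0},
])

```text
clock: 11.48
eef_pos: [0.6077, -0.0619, 0.1086]
ee_rot: [-0.0, 1.0, -0.0, 0.003]
ft_force: [6.8, 1.1, 3.9]
grip_width: 0.0187
```

Request:
arm_command([
  {"dx": -0.37,"dy": 0.59,"dz": 0,"wx": 0,"wy": 0,"wz": 0,"grip": 0},
  {"dx": -0.45,"dy": 0.53,"dz": 0,"wx": 0,"wy": 0,"wz": 0,"grip": 0},
  {"dx": 0,"dy": 0,"dz": 0,"wx": 0,"wy": 0,"wz": 0,"grip": 0},
])

```text
clock: 11.85
eef_pos: [0.6065, -0.064, 0.109]
ee_rot: [-0.007, 1.0, 0.0, 0.011]
ft_force: [41.9, 35.8, -11.9]
grip_width: 0.019
```

Stop reached: 55 N tangential, and the tool moved only 2 mm of the 14 mm commanded. Ease the push, keep a moderate one, and pause there.

Request:
arm_command([
  {"dx": 0.4,"dy": -0.5,"dz": 0,"wx": 0,"wy": 0,"wz": 0,"grip": 0},
  {"dx": 0,"dy": 0,"dz": 0,"wx": 0,"wy": 0,"wz": 0,"grip": 0},
  {"dx": 0,"dy": 0,"dz": 0,"wx": 0,"wy": 0,"wz": 0,"grip": 0},
  {"dx": 0,"dy": 0,"dz": 0,"wx": 0,"wy": 0,"wz": 0,"grip": 0},
], force=40)

```text
clock: 12.35
eef_pos: [0.607, -0.0635, 0.1089]
ee_rot: [-0.003, 1.0, 0.0, 0.007]
ft_force: [24.6, 18.0, -2.6]
grip_width: 0.0185
```

Run:
```python
from h import *
s=arm.read_state();print(s["clock"],s["eef_pos"],s["ft_force"],s["grip_width"])
cv2.imwrite("pics/w5.png",snapshot("wrist"));p=camera_params("wrist")
print(proj(p,[s["eef_pos"][0],s["eef_pos"][1],.15]))
```

```text
12.35 [ 0.60701148 -0.06349414  0.10885447] [24.57207291 18.04852427 -2.58442461] 0.018500953613980672
[[318.73602641 312.40874473]]
```

View pics/w5.png

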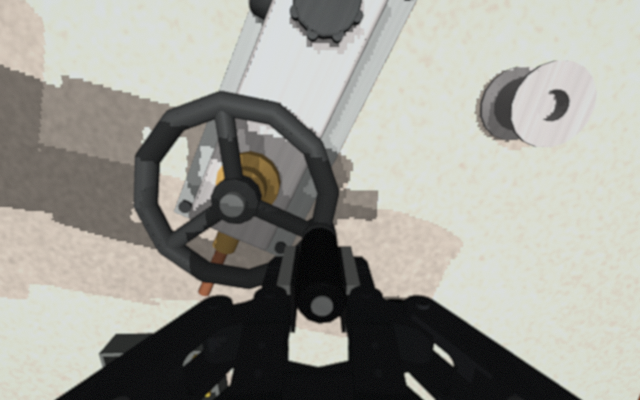

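Wrist view: handle still square between the pads at (321,306), hub at (235,200), against the stop. Stop is at TCP (0.607,-0.0635). Now compute two turns back in 12° rows.

Run:
```python
from h import *
C=np.array([.5635,-.039]);a0=np.arctan2(-.0245,.0435)
Q=[np.array([.6035,-.0681])]+[C+.05*np.array([np.cos(a0+k*np.pi/15),np.sin(a0+k*np.pi/15)]) for k in range(1,61)]
d=np.round(np.diff(Q,axis=0)*[100,-100],2)
for i in(0,20,40):print(*[f"{x:g},{y:g}" for x,y in d[i:i+20]],sep="  ")
print(Q[20],Q[40],Q[60])
```

```text
0.77,-1.42  0.21,-1.02  -0.01,-1.05  -0.23,-1.02  -0.44,-0.95  -0.62,-0.84  -0.78,-0.69  -0.91,-0.51  -1,-0.31  -1.04,-0.1  -1.04,0.12  -0.99,0.33  -0.9,0.53  -0.77,0.71  -0.61,0.85  -0.41,0.96  -0.21,1.02  0.01,1.05  0.23,1.02  0.44,0.95
0.62,0.84  0.78,0.69  0.91,0.51  1,0.31  1.04,0.1  1.04,-0.12  0.99,-0.33  0.9,-0.53  0.77,-0.71  0.61,-0.85  0.41,-0.96  0.21,-1.02  -0.01,-1.05  -0.23,-1.02  -0.44,-0.95  -0.62,-0.84  -0.78,-0.69  -0.91,-0.51  -1,-0.31  -1.04,-0.1
-1.04,0.12  -0.99,0.33  -0.9,0.53  -0.77,0.71  -0.61,0.85  -0.41,0.96  -0.21,1.02  0.01,1.05  0.23,1.02  0.44,0.95  0.62,0.84  0.78,0.69  0.91,0.51  1,0.31  1.04,0.1  1.04,-0.12  0.99,-0.33  0.9,-0.53  0.77,-0.71  0.61,-0.85
[ 0.52046778 -0.06446032] [0.56296682 0.01099716] [ 0.6070654  -0.06353683]
```

Request:
arm_command([
  {"dx": 0.77,"dy": -1.42,"dz": 0,"wx": 0,"wy": 0,"wz": 0,"grip": 0},
  {"dx": 0.21,"dy": -1.02,"dz": 0,"wx": 0,"wy": 0,"wz": 0,"grip": 0},
  {"dx": -0.01,"dy": -1.05,"dz": 0,"wx": 0,"wy": 0,"wz": 0,"grip": 0},
  {"dx": -0.23,"dy": -1.02,"dz": 0,"wx": 0,"wy": 0,"wz": 0,"grip": 0},
  {"dx": -0.44,"dy": -0.95,"dz": 0,"wx": 0,"wy": 0,"wz": 0,"grip": 0},
  {"dx": -0.62,"dy": -0.84,"dz": 0,"wx": 0,"wy": 0,"wz": 0,"grip": 0},
  {"dx": -0.78,"dy": -0.69,"dz": 0,"wx": 0,"wy": 0,"wz": 0,"grip": 0},
  {"dx": -0.91,"dy": -0.51,"dz": 0,"wx": 0,"wy": 0,"wz": 0,"grip": 0},
  {"dx": -1.0,"dy": -0.31,"dz": 0,"wx": 0,"wy": 0,"wz": 0,"grip": 0},
  {"dx": -1.04,"dy": -0.1,"dz": 0,"wx": 0,"wy": 0,"wz": 0,"grip": 0},
  {"dx": -1.04,"dy": 0.12,"dz": 0,"wx": 0,"wy": 0,"wz": 0,"grip": 0},
  {"dx": -0.99,"dy": 0.33,"dz": 0,"wx": 0,"wy": 0,"wz": 0,"grip": 0},
  {"dx": -0.9,"dy": 0.53,"dz": 0,"wx": 0,"wy": 0,"wz": 0,"grip": 0},
  {"dx": -0.77,"dy": 0.71,"dz": 0,"wx": 0,"wy": 0,"wz": 0,"grip": 0},
  {"dx": -0.61,"dy": 0.85,"dz": 0,"wx": 0,"wy": 0,"wz": 0,"grip": 0},
  {"dx": -0.41,"dy": 0.96,"dz": 0,"wx": 0,"wy": 0,"wz": 0,"grip": 0},
  {"dx": -0.21,"dy": 1.02,"dz": 0,"wx": 0,"wy": 0,"wz": 0,"grip": 0},
  {"dx": 0.01,"dy": 1.05,"dz": 0,"wx": 0,"wy": 0,"wz": 0,"grip": 0},
  {"dx": 0.23,"dy": 1.02,"dz": 0,"wx": 0,"wy": 0,"wz": 0,"grip": 0},
  {"dx": 0.44,"dy": 0.95,"dz": 0,"wx": 0,"wy": 0,"wz": 0,"grip": 0},
], force=60)

```text
clock: 14.9
eef_pos: [0.5185, -0.0645, 0.1086]
ee_rot: [-0.0, 1.0, 0.0, 0.0]
ft_force: [-0.2, 2.8, 12.6]
grip_width: 0.0185
```

Request:
arm_command([
  {"dx": 0.7,"dy": 0.84,"dz": 0,"wx": 0,"wy": 0,"wz": 0,"grip": 0},
  {"dx": 0.78,"dy": 0.69,"dz": 0,"wx": 0,"wy": 0,"wz": 0,"grip": 0},
  {"dx": 0.91,"dy": 0.51,"dz": 0,"wx": 0,"wy": 0,"wz": 0,"grip": 0},
  {"dx": 1.0,"dy": 0.31,"dz": 0,"wx": 0,"wy": 0,"wz": 0,"grip": 0},
  {"dx": 1.04,"dy": 0.1,"dz": 0,"wx": 0,"wy": 0,"wz": 0,"grip": 0},
  {"dx": 1.04,"dy": -0.12,"dz": 0,"wx": 0,"wy": 0,"wz": 0,"grip": 0},
  {"dx": 0.99,"dy": -0.33,"dz": 0,"wx": 0,"wy": 0,"wz": 0,"grip": 0},
  {"dx": 0.9,"dy": -0.53,"dz": 0,"wx": 0,"wy": 0,"wz": 0,"grip": 0},
  {"dx": 0.77,"dy": -0.71,"dz": 0,"wx": 0,"wy": 0,"wz": 0,"grip": 0},
  {"dx": 0.61,"dy": -0.85,"dz": 0,"wx": 0,"wy": 0,"wz": 0,"grip": 0},
  {"dx": 0.41,"dy": -0.96,"dz": 0,"wx": 0,"wy": 0,"wz": 0,"grip": 0},
  {"dx": 0.21,"dy": -1.02,"dz": 0,"wx": 0,"wy": 0,"wz": 0,"grip": 0},
  {"dx": -0.01,"dy": -1.05,"dz": 0,"wx": 0,"wy": 0,"wz": 0,"grip": 0},
  {"dx": -0.23,"dy": -1.02,"dz": 0,"wx": 0,"wy": 0,"wz": 0,"grip": 0},
  {"dx": -0.44,"dy": -0.95,"dz": 0,"wx": 0,"wy": 0,"wz": 0,"grip": 0},
  {"dx": -0.62,"dy": -0.84,"dz": 0,"wx": 0,"wy": 0,"wz": 0,"grip": 0},
  {"dx": -0.78,"dy": -0.69,"dz": 0,"wx": 0,"wy": 0,"wz": 0,"grip": 0},
  {"dx": -0.91,"dy": -0.51,"dz": 0,"wx": 0,"wy": 0,"wz": 0,"grip": 0},
  {"dx": -1.0,"dy": -0.31,"dz": 0,"wx": 0,"wy": 0,"wz": 0,"grip": 0},
  {"dx": -1.04,"dy": -0.1,"dz": 0,"wx": 0,"wy": 0,"wz": 0,"grip": 0},
])

```text
clock: 17.4
eef_pos: [0.5626, 0.0093, 0.1087]
ee_rot: [0.001, 1.0, 0.0, 0.002]
ft_force: [3.9, -7.8, 5.8]
grip_width: 0.019
```

Expected (0.563, 0.011), so it is on track. Last 240°.

Request:
arm_command([
  {"dx": -1.04,"dy": 0.12,"dz": 0,"wx": 0,"wy": 0,"wz": 0,"grip": 0},
  {"dx": -0.99,"dy": 0.33,"dz": 0,"wx": 0,"wy": 0,"wz": 0,"grip": 0},
  {"dx": -0.9,"dy": 0.53,"dz": 0,"wx": 0,"wy": 0,"wz": 0,"grip": 0},
  {"dx": -0.77,"dy": 0.71,"dz": 0,"wx": 0,"wy": 0,"wz": 0,"grip": 0},
  {"dx": -0.61,"dy": 0.85,"dz": 0,"wx": 0,"wy": 0,"wz": 0,"grip": 0},
  {"dx": -0.41,"dy": 0.96,"dz": 0,"wx": 0,"wy": 0,"wz": 0,"grip": 0},
  {"dx": -0.21,"dy": 1.02,"dz": 0,"wx": 0,"wy": 0,"wz": 0,"grip": 0},
  {"dx": 0.01,"dy": 1.05,"dz": 0,"wx": 0,"wy": 0,"wz": 0,"grip": 0},
  {"dx": 0.23,"dy": 1.02,"dz": 0,"wx": 0,"wy": 0,"wz": 0,"grip": 0},
  {"dx": 0.44,"dy": 0.95,"dz": 0,"wx": 0,"wy": 0,"wz": 0,"grip": 0},
  {"dx": 0.62,"dy": 0.84,"dz": 0,"wx": 0,"wy": 0,"wz": 0,"grip": 0},
  {"dx": 0.78,"dy": 0.69,"dz": 0,"wx": 0,"wy": 0,"wz": 0,"grip": 0},
  {"dx": 0.91,"dy": 0.51,"dz": 0,"wx": 0,"wy": 0,"wz": 0,"grip": 0},
  {"dx": 1.0,"dy": 0.31,"dz": 0,"wx": 0,"wy": 0,"wz": 0,"grip": 0},
  {"dx": 1.04,"dy": 0.1,"dz": 0,"wx": 0,"wy": 0,"wz": 0,"grip": 0},
  {"dx": 1.04,"dy": -0.12,"dz": 0,"wx": 0,"wy": 0,"wz": 0,"grip": 0},
  {"dx": 0.99,"dy": -0.33,"dz": 0,"wx": 0,"wy": 0,"wz": 0,"grip": 0},
  {"dx": 0.9,"dy": -0.53,"dz": 0,"wx": 0,"wy": 0,"wz": 0,"grip": 0},
  {"dx": 0.77,"dy": -0.71,"dz": 0,"wx": 0,"wy": 0,"wz": 0,"grip": 0},
  {"dx": 0.61,"dy": -0.85,"dz": 0,"wx": 0,"wy": 0,"wz": 0,"grip": 0},
])

```text
clock: 19.9
eef_pos: [0.6064, -0.0651, 0.1087]
ee_rot: [0.001, 1.0, -0.0, 0.001]
ft_force: [-1.4, -4.4, 11.0]
grip_width: 0.0182
```

Request:
arm_command([
  {"dx": 0,"dy": 0,"dz": 0,"wx": 0,"wy": 0,"wz": 0,"grip": 0},
  {"dx": 0,"dy": 0,"dz": 0,"wx": 0,"wy": 0,"wz": 0,"grip": 0},
  {"dx": 0,"dy": 0,"dz": 0,"wx": 0,"wy": 0,"wz": 0,"grip": 0},
  {"dx": 0,"dy": 0,"dz": 0,"wx": 0,"wy": 0,"wz": 0,"grip": 0},
])

```text
clock: 20.4
eef_pos: [0.6068, -0.0644, 0.1087]
ee_rot: [0.001, 1.0, 0.0, 0.001]
ft_force: [2.4, -1.9, 7.8]
grip_width: 0.0189
```

Run:
```python
from h import *
s=arm.read_state();print(s["clock"],s["eef_pos"],s["ft_force"],s["grip_width"],abs(s["dq"]).max())
a=snapshot("wrist");b=cv2.imread("pics/w5.png");cv2.imwrite("pics/w6.png",np.hstack([b[60:360,100:490],a[60:360,100:490]]))
t=snapshot("top");o=cv2.imread("pics/top0.png");cv2.imwrite("pics/t6.png",t)
cv2.imwrite("pics/t6c.png",np.hstack([o[80:320,230:500],t[80:320,230:500]]))
```

```text
20.4 [ 0.60678977 -0.06436784  0.10872298] [ 2.41643355 -1.89884208  7.79353049] 0.018915435980463458 0.001752729495405366
```

View pics/w6.png

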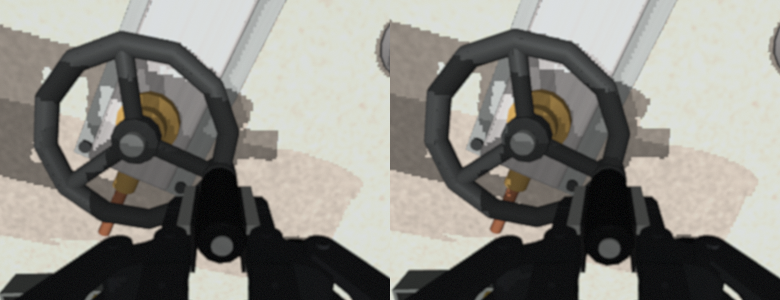

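View pics/t6c.png

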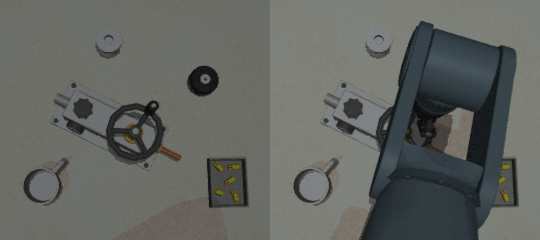

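The side-by-side wrist views show spokes and handle in the same place as at the stop: spoke tops at (122,50) and (515,50), hub (133,140) and (522,140), handle end (221,246) and (609,247). In the top view the spool, mug, tray and small valve are unmoved; the motor is hidden behind the arm. Handing in.

```bash
python3 -c "
from workcell import job,arm
print(job.sign_off());s=arm.read_state();print(s['clock'],s['eef_pos'],s['grip_width'])"
```

```text
the job is handed in; nothing more can be done
None
the job is handed in; nothing more can be done
```

I wound the large valve clockwise to its stop, backed it off two full turns, and handed the job in with the handle still gripped. `job.sign_off()` gave no verdict, so the result rests on my own checks below.

- **Closing:** the wheel turned about 355° before it met the stop. There the force rose to about 55 N and the tool moved only 2 mm of a 14 mm command. I held it against the stop with about 30 N for roughly half a second.
- **Backing off:** after 720° counter-clockwise, the handle was about 1 mm from where it stood at the stop. The spokes matched the picture taken there, so I put the error at about 1°, against the 15° allowed.
- **Holding:** the arm was standing still, with the 60 N grip set and the opening at 19 mm on the 20 mm handle. This was at 20.4 s of the 61 s.
- **Other items:** the small valve, mug, spool and tray looked unmoved in the last top view, though the arm partly covers the tray. The motor was hidden behind the arm, so I couldn't check it directly, but nothing went near it below 0.1 m.

Two move calls were refused because every row needs all seven keys; nothing moved, and I resent them in full. The first camera estimate of the stem position was about 4 mm off, and I corrected it while turning.

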